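# Make up a learner's wiring kit

### The arm

A 7-joint arm with a two-finger parallel gripper is mounted at the origin on the work surface. World frame = base frame: x ahead of the robot, y to its left, z up, the work surface at z = 0. Lengths are in mm, angles in rad, forces in N, time in s.
With the tool pointing down it reaches from about 425 to 975 mm from the base axis. Payload 16.7 kg.
Tool frame: the origin (TCP) lies at the very end of the fingers, on their centre line; the grasp point (between the pads) lies 19 mm behind it; z points along the fingers, y is the line along which they close (so a half turn about z gives the same grasp; the last joint's range is limited). The gripper opens to 85 mm and grips with 20 to 120 N. Pads are 22 mm wide; open, the fingers measure 114 mm over their backs; the gripper's body (76 mm by 85 mm) begins 54 mm behind the grasp point. The pads swing forward as they close: fully open they stand 13 mm farther back than shut.
Start: joints at [-1.417, 0.426, 0.074, 1.606, -0.034, 1.111, -0.067], TCP at [201.286, 644.252, 231.302] pointing down, gripper open.
Joint ranges: [-2.85, 2.85], [-0.5, 2.14], [-1.23, 1.37], [0.21, 2.46], [-1.02, 4.16], [0.16, 2.05], [-2.73, 2.73]. Speed limits (rad/s): [1.89, 1.89, 2.39, 2.39, 3.01, 3.01, 3.01].

### API

Orientations are given as a unit quaternion [x, y, z, w].
In Python, from bench import env, vision gives the robot as it stands. The module is installed in compiled form; this text tells all that it offers.
- The arm moves only by the tool step_arm, never from a script. Its argument "increments" is one flat list of numbers, 5 for each row, row after row: the shift along the tool's x, y, z in cm, then the turn about the tool's z in degrees, then the opening in per cent of the stroke, from 0 (shut) to 100 (fully open). In form: [tx, ty, tz, turn, jaw, tx, ty, tz, turn, jaw, ...]. A call has 1 to 5 rows; each row is the pose to reach, as a shift and turn from the pose commanded when the call began, along the tool's axes at that moment; what a row does not reach only later rows make up. A row lasts 1/12 s, in which the tool goes at most 41.7 mm and 7.16 degrees, less where a joint would pass 70% of its speed; a pose out of reach is approached as far as the arm can. A call with a gripper value outside its range is refused whole. The fingers move at their own pace and stop on an object; "newtons" is the grip in N (left out, the last holds). Time passes only in rows, so rows that repeat a pose let the fingers close. It gives the time, the measured TCP pose, the force, the opening and the grip force at its end, in the units of the state.
- env.get_state(): the state, without advancing time (a new reading comes with each control period).
- vision.snapshot(name): name is "side" or "top"; returns the picture (420x560x3 uint8, red, green, blue); there is no depth.
- vision.calibration(name): a dict with "fovy" (degrees; the focal length in pixels is half the picture's height over the tangent of half this angle, whatever the lens; pixels are square), "cx", "cy" (the principal point, pixels), "rvec" (rotation vector, rad) and "tvec" (3), from world to camera coordinates, as OpenCV has them. Camera axes: x right, y down, z forward; pixel columns grow to the right and rows downward; lengths in mm; the calibration is good to about 2 mm. A picture is of the moment at which its call begins. calibration takes no time and is no camera call.
- env.sign_off(): hands the job in; it is judged then, once.
The state is a dict: "time_s": time; "joints": joint angles; "qd": joint speeds; "joint_torque": joint torques, N m; "position": TCP position; "orientation": TCP orientation; "contact_force": force on the tool from outside, world axes, zero at the start; "ft_torque": the same for the moment, N m; "opening": finger opening in mm; "finger_force": force on a finger pad.
Only numpy, scipy, OpenCV 4.12 (cv2) and the standard library are available. Lean on these libraries where they do the work, as an engineer would, in place of code of your own. Each camera call takes 0.05 s, during which the arm holds its last target. There are 200 camera calls.

### The job

Make up the wiring kit in the blue tray so that it holds exactly one of each kind: wall box, socket, switch, conduit box, lampholder and cover plate, one part to a compartment, each standing upright (the plate flat) on the tray's floor. One or two kinds are already in the tray: leave those in it and put their duplicates from the bench away in the grey stock crate. Get the cover plate by pushing the dispenser's red slide once right through its stroke, letting it spring back, and taking the one plate that comes out; do not disturb the tools and the screw box lying around.

Things in the scene. Friction and masses are not known exactly. Their poses are not given: they have to be found in the camera images.
- tray: blue kit tray, fixed for the job, 328 (x) x 220 (y) x 24 mm high, walls, dividers and floor 4 mm thick: six square compartments 104 mm wide inside, three along its x (centres at x = -108, 0, +108 mm) by two along its y (y = -54, +54 mm), all alike, each for one part (two do not fit). Origin: centre of its underside, z up; floor at z = 4 mm
- box_a: yellow flush wall box, open at the top, walls 3 mm, 90 (x) x 54 (y) x 42 mm high. Origin: centre of its underside, z up. The one that may already be in the tray, upright in one of the compartments (None at the start if it is absent: then the tray has none of this kind)
- box_b: an identical wall box (yellow flush wall box, open at the top, walls 3 mm, 90 (x) x 54 (y) x 42 mm high). Origin: centre of its underside, z up. It stands upright on the bench to the robot's right at the start; if the tray already has one, it is a duplicate that goes into the crate
- socket_a: white surface socket: solid white block with a round socket face on top, 70 (x) x 54 (y) x 36 mm high. Origin: centre of its underside, z up. The one that may already be in the tray, upright in one of the compartments (None at the start if it is absent: then the tray has none of this kind)
- socket_b: an identical socket (white surface socket: solid white block with a round socket face on top, 70 (x) x 54 (y) x 36 mm high). Origin: centre of its underside, z up. It stands upright on the bench to the robot's right at the start; if the tray already has one, it is a duplicate that goes into the crate
- switch_a: black twin rocker switch: solid black block with two grey rockers on top, 84 (x) x 54 (y) x 36 mm high (39 mm over the rockers). Origin: centre of its underside, z up. The one that may already be in the tray, upright in one of the compartments (None at the start if it is absent: then the tray has none of this kind)
- switch_b: an identical switch (black twin rocker switch: solid black block with two grey rockers on top, 84 (x) x 54 (y) x 36 mm high (39 mm over the rockers)). Origin: centre of its underside, z up. It stands upright on the bench to the robot's right at the start; if the tray already has one, it is a duplicate that goes into the crate
- conbox_a: grey conduit through box: round body 58 mm in diameter and 36 mm high, a 25 mm spout sticking out at each end along its x axis (92 mm over the spouts, spout axis 16.5 mm up); grip the body across its y axis. Origin: centre of its underside, z up. The one that may already be in the tray, upright in one of the compartments (None at the start if it is absent: then the tray has none of this kind)
- conbox_b: an identical conduit box (grey conduit through box: round body 58 mm in diameter and 36 mm high, a 25 mm spout sticking out at each end along its x axis (92 mm over the spouts, spout axis 16.5 mm up); grip the body across its y axis). Origin: centre of its underside, z up. It stands upright on the bench to the robot's right at the start; if the tray already has one, it is a duplicate that goes into the crate
- lamp_a: white ceramic lampholder standing with its brass-lined mouth up: foot 64 mm in diameter and 16 mm high, above it a barrel 54 mm in diameter up to 50 mm; grip the barrel. Origin: centre of its underside, z up. The one that may already be in the tray, upright in one of the compartments (None at the start if it is absent: then the tray has none of this kind)
- lamp_b: an identical lampholder (white ceramic lampholder standing with its brass-lined mouth up: foot 64 mm in diameter and 16 mm high, above it a barrel 54 mm in diameter up to 50 mm; grip the barrel). Origin: centre of its underside, z up. It stands upright on the bench to the robot's right at the start; if the tray already has one, it is a duplicate that goes into the crate
- crate: grey open stock crate, fixed, 230 (x) x 118 (y) x 30 mm high, walls and floor 4 mm, no dividers; room for two parts, one at each end (x = -55 and +55 mm). Origin: centre of its underside, z up. Empty at the start
- dispenser: fixed plywood stack dispenser, clear cover 63 mm up. Origin: on the bench under the magazine's centre; x is the way the slide is pushed and plates come out, z up. Magazine 116 mm wide, x -37 to 37 mm, floor 20 mm up. In front (x to 140 mm) two rails, tops 20 mm up, 54 mm apart, nothing between, carry the ejected plate. Behind, a tail board (12 mm high, guides 24 mm) to x = -175 mm
- slide (a joint): travel of the dispenser's sprung slide in m: 0 at rest, 0.104 pushed right in (hard stop). Spring 2 N at the start, 7 N at the end; it returns when let go. One full push in one go leaves the lowest plate on the rails, centred 102 mm before the magazine's centre (38 mm gap), free to lift; a second push ejects another, and letting go half way can jam the stack
- paddle (a point): top centre of the slide's red upright paddle: 72 mm above the bench, 14 mm thick along the dispenser's x, 50 mm wide, 52 mm tall; at rest 150 mm behind the magazine's centre (dispenser x = -150 mm + travel). Push it along the dispenser's x from behind, or grip it from above
- plate_1: white cover plate with a grey centre field, 54 (x) x 92 (y) x 9 mm thick, solid; lowest plate in the magazine, the one that the slide pushes out. Origin: centre of its underside, z up; it starts with its axes as the dispenser's
- plate_2: white cover plate with a grey centre field, 54 (x) x 92 (y) x 9 mm thick, solid; middle plate of the stack; it stays in the magazine. Origin: centre of its underside, z up; it starts with its axes as the dispenser's
- plate_3: white cover plate with a grey centre field, 54 (x) x 92 (y) x 9 mm thick, solid; top plate of the stack; it stays in the magazine. Origin: centre of its underside, z up; it starts with its axes as the dispenser's
- screwdriver: bystander: screwdriver lying on the bench beyond the tray
- pliers: bystander: orange-handled pliers lying beyond the dispenser
- screwbox: bystander: small clear open box of screws, 110 x 75 x 40 mm, beyond the stock
Mind the look-alikes: they are no part of the job. What is shaped like the switch_b but turquoise is not meant.

How it is judged:
By the outcome, as a careful person would: the job done as asked, in the order asked, and still so for the second after the job is handed in, with the robot touching nothing.
Of box_a, socket_a, switch_a, conbox_a, lamp_a only 1 to 2 are there at a start; the rules pass over those that are not, and their reading is None.
At some moment in a run one of box_b, socket_b, switch_b, conbox_b, lamp_b may be knocked a few centimetres aside while the robot is not near it.
It also fails if it takes over 192 s, if anything falls off the work surface, if the arm or the gripper's body presses on something with over 40 N, if the wrist force passes 120 N, or if a joint passes its speed limit or range.

## Working session

There is one attempt and no reset: what is moved stays moved. The work goes in short steps, Python scripts to look and compute and a tool call to move; the robot and the scene stay as the last step left them, time stands still between calls to the robot, and variables do not carry over. Pictures are saved under pics/ and viewed, at most 14 in all, crops included, and the job is handed in when it is done.

Besides the shell and the picture viewer there is one more tool, called after "Emit:" in YAML: its name, and indented under it one key for each argument. step_arm: Moves the arm, as the interface text tells. Its arguments: {"type":"object","properties":{"increments":{"type":"array","items":{"type":"number"}},"newtons":{"type":"number"}},"required":["increments"]}

```bash
mkdir -p pics; cat > h.py <<'E'
import numpy as np, cv2
from bench import env, vision
from scipy.spatial.transform import Rotation as R
def cal(n):
    c=vision.calibration(n); f=210/np.tan(np.radians(c["fovy"])/2)
    Rm=cv2.Rodrigues(np.array(c["rvec"],float))[0]; t=np.array(c["tvec"],float).ravel()
    return f,c["cx"],c["cy"],Rm,t
def ray(n,u,v,z):
    f,cx,cy,Rm,t=cal(n); o=-Rm.T@t; d=Rm.T@np.array([(u-cx)/f,(v-cy)/f,1]); return o+d*(z-o[2])/d[2]
def proj(n,p):
    f,cx,cy,Rm,t=cal(n); q=Rm@np.array(p,float)+t; return f*q[0]/q[2]+cx,f*q[1]/q[2]+cy
def snap(n,name=None):
    im=vision.snapshot(n)
    if name: cv2.imwrite(f"pics/{name}.png",cv2.cvtColor(im,cv2.COLOR_RGB2BGR))
    return im
def sh(x,y,z):  # shift in tool axes (cm) to reach world xyz
    s=env.get_state(); return np.round(R.from_quat(s["orientation"]).inv().apply(np.array([x,y,z])-s["position"])/10,2)
E
python3 - <<'E'
from h import *
for n in("side","top"):
    im=snap(n); cv2.imwrite(f"pics/{n}0.png",cv2.resize(cv2.cvtColor(im,cv2.COLOR_RGB2BGR),(800,600),interpolation=cv2.INTER_CUBIC)); np.save(n+"0.npy",im)
    f,cx,cy,Rm,t=cal(n); print(n,f,cx,cy,-Rm.T@t,Rm.round(2).tolist())
print(env.get_state())
E
```

```text
side 392.3398651900342 275.24161617602437 212.10742699664877 [369.33244362 725.36587861 643.43016238] [[-0.98, -0.21, 0.02], [-0.14, 0.56, -0.81], [0.16, -0.8, -0.58]]
top 420.29015308541636 284.89981808843686 207.4096541643105 [ 295.33947781  -73.12456277 1320.95532349] [[0.01, -1.0, 0.02], [-0.98, -0.01, -0.18], [0.18, -0.02, -0.98]]
{'time_s': 0.1, 'joints': array([-1.41750581,  0.42668526,  0.07388684,  1.60650921, -0.0340913 ,
        1.11079959, -0.06711141]), 'qd': array([ 3.82884981e-04, -2.13866300e-03,  7.18502199e-04, -1.38065500e-03,
       -3.89161435e-05,  6.43682624e-04, -1.67711795e-03]), 'joint_torque': array([ 7.48274062e-03, -9.51525593e+01,  3.77164990e+00, -4.64391768e+01,
        1.97773083e-02,  6.65790809e-03, -2.86167233e-05]), 'position': array([201.21661719, 643.94476784, 230.68601505]), 'orientation': array([ 1.50851637e-01,  9.88556249e-01, -5.69552108e-04, -3.49723978e-05]), 'contact_force': array([0.68525129, 0.05542802, 0.42527907]), 'ft_torque': array([ 0.01201083, -0.02138833, -0.0178708 ]), 'finger_force': 0.0, 'opening': 85.17685692185701}
```

View pics/top0.png

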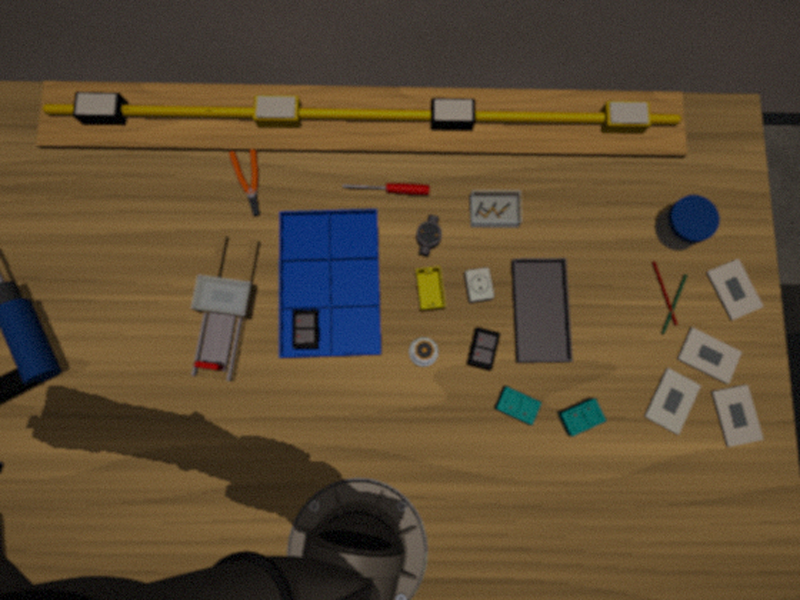

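View pics/side0.png

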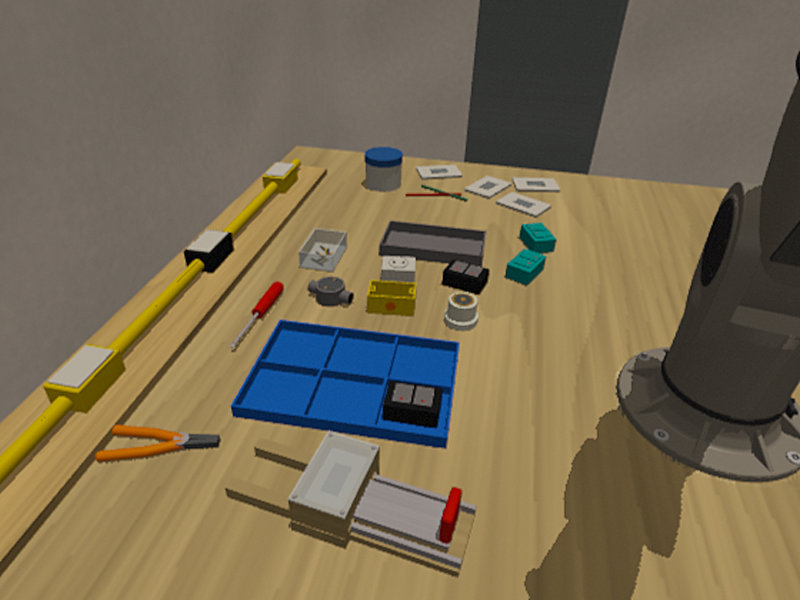

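The top view (800x600) shows the tray holding only a switch, near left at (306,328). On the bench are the yellow box (430,288), white socket (479,285), black switch (484,348), conduit box (429,235) and lampholder (424,351). The crate is at (541,311) and the red paddle at (209,366). There are two turquoise look-alikes at (518,404) and (582,415). The black block at (484,348) fits switch_b, because the turquoise ones are excluded and the one in the tray is switch_a.

```bash
cat > seg.py <<'E'
from h import *
def rect(im,win,maskf,z,n="top",amin=30):
    u0,v0,u1,v1=win; c=im[v0:v1,u0:u1].astype(int); m=maskf(c).astype(np.uint8)
    m=cv2.morphologyEx(m,cv2.MORPH_CLOSE,np.ones((3,3)))
    cs=max(cv2.findContours(m,cv2.RETR_EXTERNAL,cv2.CHAIN_APPROX_NONE)[0],key=cv2.contourArea).reshape(-1,2)+[u0,v0]
    w=np.array([ray(n,u,v,z)[:2] for u,v in cs],np.float32)
    r=cv2.minAreaRect(w); return r,cs,w
E
cat > m1.py <<'E'
from seg import *
im=np.load("top0.npy")
hsv=lambda c:cv2.cvtColor(c.astype(np.uint8),cv2.COLOR_RGB2HSV).astype(int)
blue=lambda c:(c[...,2]>c[...,0]+50)
red=lambda c:(c[...,0]>c[...,1]+70)&(c[...,1]<50)
def yel(c): h=hsv(c); return (h[...,0]>24)&(h[...,0]<34)&(h[...,1]>200)
def notwood(c): return hsv(c)[...,1]<85
def dark(c): return c.max(2)<75
W={"tray":((190,140,272,255),blue,12),"red":((130,245,165,265),red,72),"box":((285,180,318,224),yel,42),
"socket":((320,182,352,216),notwood,36),"switch":((324,225,354,264),dark,36),"con":((288,148,314,182),notwood,36),
"lamp":((282,230,312,262),notwood,25),"crate":((352,176,405,258),notwood,30),"cover":((130,190,180,224),notwood,63)}
o=cv2.cvtColor(im,cv2.COLOR_RGB2BGR)
k=4;big=cv2.resize(o[140:270,125:405],None,fx=2.8,fy=2.8,interpolation=cv2.INTER_CUBIC)
for n,(w,f,z) in W.items():
    try:
        r,cs,_=rect(im,w,f,z); print(n,np.round(r[0],1),np.round(r[1],1),round(r[2],1),cs.min(0),cs.max(0))
        cv2.polylines(big,[((cs-[125,140]+.5)*2.8).astype(np.int32)],True,(255,0,255),1)
    except Exception as e: print(n,e)
cv2.imwrite("pics/m1.png",big)
E
python3 m1.py
```

```text
tray [564.3  73.5] [327.5 216.3] 2.5 [196 147] [265 249]
red [373.8 314.5] [48.  11.4] 81.0 [136 253] [152 258]
box [ 545.8 -148.5] [91.2 52.6] 7.6 [291 187] [310 216]
socket [ 556.2 -256.4] [73.6 57.9] 8.7 [325 187] [345 211]
switch [ 416.2 -262.2] [57.2 86.2] 75.1 [327 229] [349 259]
con [ 666.3 -146.6] [88.8 50.8] 0.2 [292 151] [308 178]
lamp [ 408.9 -134.7] [61.7 61.8] 0.3 [286 236] [306 256]
crate [ 502.6 -392.9] [228.3 121.2] 1.0 [359 181] [400 253]
cover [513.6 295.7] [119.1  93.3] 82.8 [133 192] [175 223]
```

View pics/m1.png

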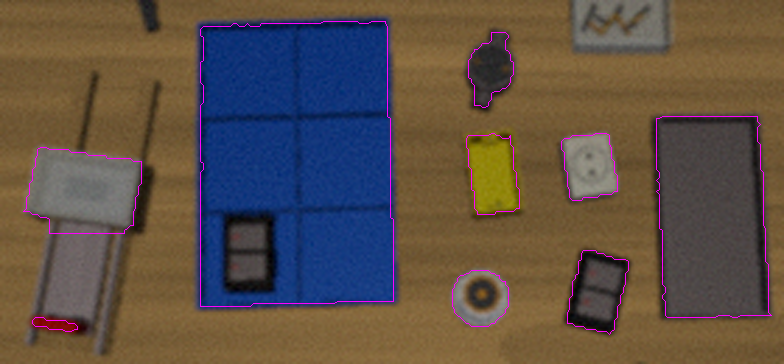

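The crop confirms the black switch_b at big-crop (598,292), outlined alone, and clear of the turquoise parts. The sizes agree with the given ones: tray 327x216, box 91x53, switch 86x57, crate 228x121. I'll do the dispenser first.

```bash
cat > plan.py <<'E'
from h import *
import sys
# waypoints: x,y,z,heading(deg of tool y in world)  -> shifts chained
def head(q):
    y=R.from_quat(q).apply([0,1,0]); return np.degrees(np.arctan2(y[1],y[0]))
def plan(wps):
    s=env.get_state(); p=np.array(s["position"]); h=head(s["orientation"])
    print("at",p.round(1),"head",round(h,1),"t",round(s["time_s"],1),"open",round(s["opening"],1))
    for x,y,z,g in wps:
        g=h+((g-h+90)%180-90)
        d=np.array([x,y,z])-p; a=np.radians(h)
        ty=np.array([np.cos(a),np.sin(a),0]); tx=np.array([-np.sin(a),np.cos(a),0])
        print("->",(x,y,z,round(g,1)),"shift",np.round([d@tx/10,d@ty/10,-d[2]/10],2),"turn",round(h-g,1),"rows",int(np.ceil(max(np.linalg.norm(d)/41.7,abs(g-h)/7.16))))
        p=np.array([x,y,z]);h=g
if __name__=="__main__": plan(np.array(eval(sys.argv[1])).reshape(-1,4).tolist())
E
python3 - <<'E'
from plan import *
im=np.load("top0.npy")
T=lambda u,v,z:ray("top",125+u/2.8,140+v/2.8,z)[:2].round(1)
# cover corners z63 & rail ends z20
print("cover",[T(*p,63) for p in((38,147),(141,160),(133,226),(27,210))],"rails",T(96,73,20),T(157,83,20),T(34,342,24),T(100,352,24))
a=np.radians(-7.5); d=np.array([np.cos(a),np.sin(a)]); P=np.array([374,314.5]); O=P+150*d
print("origin est",O)
s=P-35*d;e=O+d*(-64)
plan([[*s,150,82.5],[*s,45,82.5],[*(P-18*d),45,82.5],[*e,45,82.5]])
E
```

```text
cover [array([564.3, 346. ]), array([551. , 234.1]), array([478.6, 239. ]), array([495. , 353.1])] rails [660.1 300.7] [649.2 231.2] [356.1 348.8] [345.8 277. ]
origin est [522.71672921 294.92107117]
at [201.2 643.9 230.7] head 72.6 t 0.1 open 85.2
-> (np.float64(339.2994298519166), np.float64(319.0684167277018), 150, np.float64(82.5)) shift [-22.87 -26.89   8.07] turn -9.9 rows 9
-> (np.float64(339.2994298519166), np.float64(319.0684167277018), 45, np.float64(82.5)) shift [ 0.   0.  10.5] turn 0.0 rows 3
-> (np.float64(356.15399249527144), np.float64(316.8494714599609), 45, np.float64(82.5)) shift [-1.7  0.  -0. ] turn 0.0 rows 1
-> (np.float64(459.26425807814775), np.float64(303.2747474690756), 45, np.float64(82.5)) shift [-10.4   0.   -0. ] turn 0.0 rows 3
```

Emit:
step_arm:
  increments: [-12.5, -14, 4, -10, 0, -12.5, -14, 4, -10, 0, -12.5, -14, 4, -10, 0, -12.5, -14, 4, -10, 0, -12.5, -14, 4, -10, 0]
  newtons: 60

```text
time_s: 0.52
position: [280.5, 468.9, 190.3]
orientation: [0.065, 0.998, -0.001, -0.0]
contact_force: [1.3, 1.1, 0.4]
opening: 25.8
finger_force: 0.0
```

```bash
python3 plan.py "[338,319,120,82,338,319,45,82]"
```

```text
at [280.5 468.9 190.3] head 82.5 t 0.5 open 25.8
-> (338, 319, 120, np.float64(82.0)) shift [ -7.66 -14.11   7.03] turn 0.5 rows 5
-> (338, 319, 45, np.float64(82.0)) shift [0.  0.  7.5] turn 0.0 rows 2
```

Emit:
step_arm:
  increments: [-7.7, -14.1, 7, 0.5, 0, -7.7, -14.1, 7, 0.5, 0, -7.7, -14.1, 7, 0.5, 0, -7.7, -14.1, 7, 0.5, 0, -7.7, -14.1, 7, 0.5, 0]

```text
time_s: 0.93
position: [337.9, 317.0, 119.1]
orientation: [0.071, 0.997, -0.002, -0.001]
contact_force: [0.3, -0.8, 0.1]
opening: 0.2
finger_force: 0.0
```

Emit:
step_arm:
  increments: [0, 0, 3.7, 0, 0, 0, 0, 7.5, 0, 0, 0, 0, 7.5, 0, 0]

```text
time_s: 1.18
position: [334.9, 320.9, 41.2]
orientation: [0.069, 0.998, -0.004, -0.002]
contact_force: [-1.8, -1.7, -0.8]
opening: 0.0
finger_force: 0.0
```

```bash
python3 -c "
from h import *
snap('top','t2');im=snap('side','s2')
cv2.imwrite('pics/s2b.png',cv2.resize(cv2.cvtColor(im,cv2.COLOR_RGB2BGR)[270:410,150:360],None,fx=3,fy=3,interpolation=2))
print(env.get_state()['position'])"
```

```text
[336.62498232 322.97729793  46.0424791 ]
```

View pics/s2b.png

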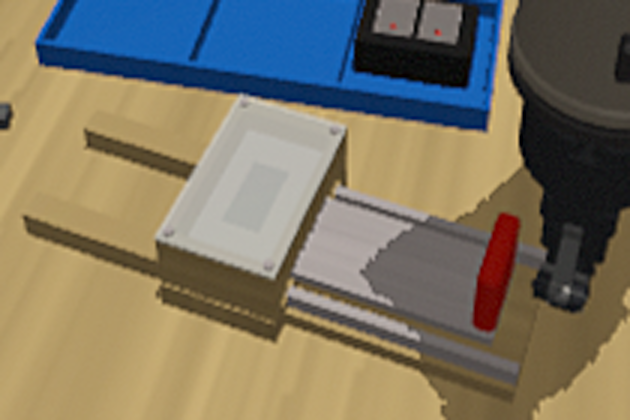

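The side crop shows the closed fingertips (565,290) just behind the red paddle (497,270) and in line with the slide. I'll push now.

Emit:
step_arm:
  increments: [-2, 0, 0, 0, 0, -4.5, 0, 0, 0, 0, -7, 0, 0, 0, 0, -9.5, 0, 0, 0, 0, -11.5, 0, 0, 0, 0]

```text
time_s: 1.7
position: [452.0, 309.0, 48.9]
orientation: [0.068, 0.998, 0.001, 0.0]
contact_force: [-8.6, 6.5, -2.4]
opening: 0.0
finger_force: 4.5
```

Emit:
step_arm:
  increments: [-0.3, 0, 0, 0, 0, -0.6, 0, 0, 0, 0, -0.8, 0, 0, 0, 0, -0.8, 0, 0, 0, 0]

```text
time_s: 2.03
position: [458.4, 307.9, 48.6]
orientation: [0.068, 0.998, 0.001, 0.0]
contact_force: [-6.3, 0.0, 3.1]
opening: -0.1
finger_force: 3.4
```

```bash
python3 -c "
from h import *
im=snap('side','s3')
cv2.imwrite('pics/s3b.png',cv2.resize(cv2.cvtColor(im,cv2.COLOR_RGB2BGR)[270:410,150:360],None,fx=3,fy=3,interpolation=2))
s=env.get_state();print(s['position'],s['contact_force'])"
```

```text
[458.22924118 307.93124335  48.6345504 ] [-6.72934671  0.36570232  3.91107057]
```

View pics/s3b.png

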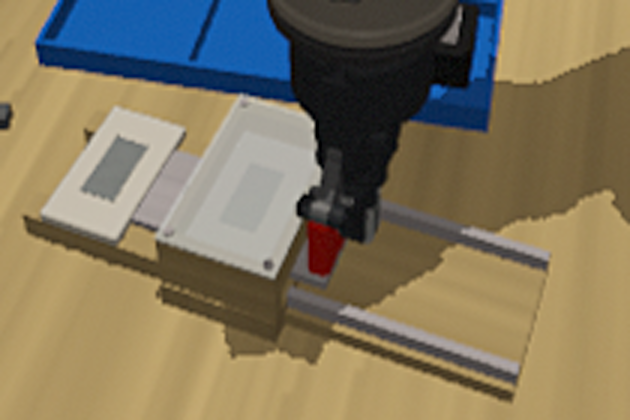

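The plate is out at (115,175), but the force is only about 6.7 N, so the hard stop has not been felt yet. I'll creep on.

Emit:
step_arm:
  increments: [-0.15, 0, 0, 0, 0, -0.3, 0, 0, 0, 0, -0.3, 0, 0, 0, 0]

```text
time_s: 2.33
position: [461.0, 307.6, 48.6]
orientation: [0.068, 0.998, 0.001, -0.0]
contact_force: [-6.6, 0.7, 3.4]
opening: -0.1
finger_force: 3.4
```

Emit:
step_arm:
  increments: [-0.15, 0, 0, 0, 0, -0.3, 0, 0, 0, 0, -0.3, 0, 0, 0, 0]

```text
time_s: 2.58
position: [461.7, 307.4, 48.5]
orientation: [0.067, 0.998, 0.0, -0.002]
contact_force: [-20.9, 1.0, 13.5]
opening: 0.1
finger_force: 10.6
```

Force jumped to 21 N, which is the hard stop. I'll back off, following the slide, then rise.

Emit:
step_arm:
  increments: [2, 0, 0, 0, 0, 5, 0, 0, 0, 0, 8, 0, 0, 0, 0, 11, 0, 0, 0, 0, 14, 0, 0, 0, 0]

```text
time_s: 3.0
position: [325.0, 326.0, 48.4]
orientation: [0.068, 0.998, 0.001, 0.001]
contact_force: [-0.3, 0.8, 0.0]
opening: -0.5
finger_force: 0.0
```

Emit:
step_arm:
  increments: [0, 0, -4, 0, 80, 0, 0, -8, 0, 80, 0, 0, -12, 0, 80, 0, 0, -16, 0, 80, 0, 0, -16, 0, 80]

```text
time_s: 3.42
position: [327.9, 327.7, 215.4]
orientation: [0.068, 0.998, 0.005, 0.003]
contact_force: [1.7, 1.7, 0.7]
opening: 60.2
finger_force: 0.0
```

```bash
cat > m2.py <<'E'
from seg import *
im=snap("side","s4"); 
w=lambda c:(c.min(2)>150)&(c.max(2)-c.min(2)<40)
c=im[290:360,150:222].astype(int)
cv2.imwrite('pics/s4b.png',cv2.resize(cv2.cvtColor(im,cv2.COLOR_RGB2BGR)[200:410,100:380],None,fx=2.8,fy=2.8,interpolation=2))
E
python3 m2.py; python3 plan.py "[623,281,150,172,623,281,40,172]"
```

```text
at [327.2 327.1 212.2] head 82.2 t 3.5 open 67.5
-> (623, 281, 150, np.float64(172.0)) shift [-29.93  -0.53   6.22] turn -89.8 rows 13
-> (623, 281, 40, np.float64(172.0)) shift [ 0.  0. 11.] turn 0.0 rows 3
```

View pics/s4b.png

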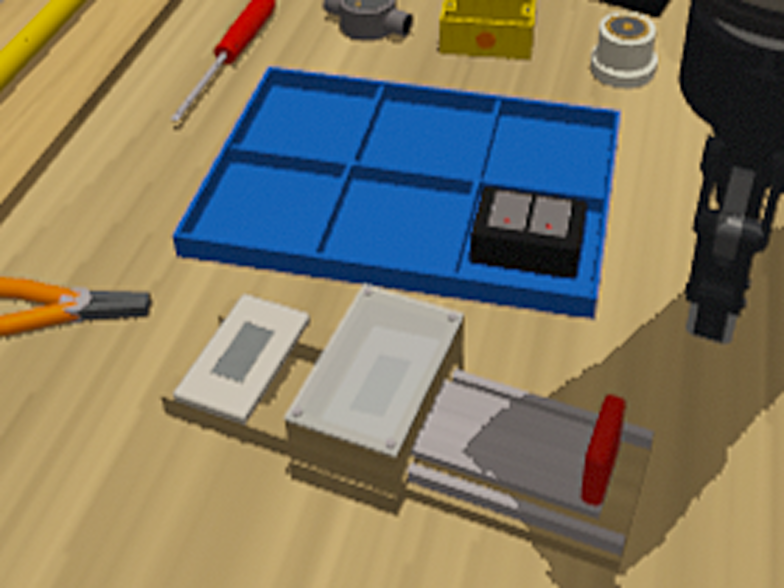

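The slide is back at rest and one plate lies square on the rails, with corners near (246,296), (309,312), (241,411) and (178,396) in the crop.

```bash
python3 - <<'E'
from plan import *
P=np.array([ray("side",100+u/2.8,200+v/2.8,29)[:2] for u,v in((246,296),(309,312),(241,411),(178,396))])
c=P.mean(0);print(P.round(0).tolist(),c, [np.degrees(np.arctan2(*(P[i]-P[j])[::-1])) for i,j in((0,1),(3,2),(0,3),(1,2))],[np.linalg.norm(P[i]-P[j]) for i,j in((0,1),(0,3))])
print(env.get_state()["joints"].round(2))
E
```

```text
[[642.0, 239.0], [593.0, 243.0], [608.0, 330.0], [652.0, 329.0]] [623.59424541 285.13474158] [np.float64(-4.075778444379058), np.float64(-1.7714058024716075), np.float64(-96.58812552854485), np.float64(-99.59560146034168)] [np.float64(48.969435873676844), np.float64(89.8092755277928)]
[-1.07  0.09  0.15  2.1  -0.02  0.95  0.53]
```

```bash
python3 plan.py "[430,312,190,52,530,297,160,22,624,283,120,-8]"
```

```text
at [327.2 327.1 212.2] head 82.2 t 3.5 open 67.5
-> (430, 312, 190, np.float64(52.0)) shift [-10.39  -0.09   2.22] turn 30.2 rows 5
-> (530, 297, 160, np.float64(22.0)) shift [-8.8   4.97  3.  ] turn 30.0 rows 5
-> (624, 283, 120, np.float64(-8.0)) shift [-4.82  8.19  4.  ] turn 30.0 rows 5
```

Emit:
step_arm:
  increments: [-10.4, -0.1, 2.2, 30.2, 80, -10.4, -0.1, 2.2, 30.2, 80, -10.4, -0.1, 2.2, 30.2, 80, -10.4, -0.1, 2.2, 30.2, 80, -10.4, -0.1, 2.2, 30.2, 80]

```text
time_s: 3.88
position: [429.8, 309.1, 184.6]
orientation: [0.331, 0.944, -0.0, 0.0]
contact_force: [-0.4, -0.3, -0.0]
opening: 68.4
finger_force: 0.0
```

Emit:
step_arm:
  increments: [-8.8, 5, 3, 30, 80, -8.8, 5, 3, 30, 80, -8.8, 5, 3, 30, 80, -8.8, 5, 3, 30, 80, -8.8, 5, 3, 30, 80]

```text
time_s: 4.3
position: [529.5, 294.4, 154.3]
orientation: [0.563, 0.827, -0.001, 0.0]
contact_force: [-1.3, -0.5, -0.4]
opening: 68.2
finger_force: 0.0
```

Emit:
step_arm:
  increments: [-4.8, 8.2, 4, 30, 80, -4.8, 8.2, 4, 30, 80, -4.8, 8.2, 4, 30, 80, -4.8, 8.2, 4, 30, 80, -4.8, 8.2, 4, 30, 80]

```text
time_s: 4.72
position: [622.8, 281.3, 114.2]
orientation: [0.756, 0.654, -0.001, -0.0]
contact_force: [-0.5, 1.0, 0.0]
opening: 68.3
finger_force: 0.0
```

```bash
python3 plan.py "[624,283,60,-8,624,283,16,-8]"
```

```text
at [622.8 281.3 114.2] head -8.3 t 4.7 open 68.3
-> (624, 283, 60, np.float64(-8.0)) shift [0.19 0.1  5.42] turn -0.3 rows 2
-> (624, 283, 16, np.float64(-8.0)) shift [0.  0.  4.4] turn 0.0 rows 2
```

Emit:
step_arm:
  increments: [0.2, 0.1, 4, 0, 80, 0.2, 0.1, 6.5, 0, 80, 0.2, 0.1, 8.5, 0, 80, 0.2, 0.1, 9.8, 0, 80, 0.2, 0.1, 9.8, 0, 80]

```text
time_s: 5.13
position: [622.3, 283.6, 14.7]
orientation: [0.753, 0.658, -0.001, -0.001]
contact_force: [0.5, 0.6, 0.3]
opening: 68.5
finger_force: 0.0
```

Emit:
step_arm:
  increments: [0, 0, 0, 0, 40, 0, 0, 0, 0, 40, 0, 0, 0, 0, 40, 0, 0, 0, 0, 40, 0, 0, 0, 0, 40]
  newtons: 40

```text
time_s: 5.55
position: [625.2, 283.6, 18.0]
orientation: [0.755, 0.656, 0.001, 0.0]
contact_force: [-2.0, -0.5, 8.9]
opening: 52.6
finger_force: 43.2
```

```bash
python3 -c "
from h import *
im=snap('side','s5')
cv2.imwrite('pics/s5b.png',cv2.resize(cv2.cvtColor(im,cv2.COLOR_RGB2BGR)[250:390,130:340],None,fx=3.5,fy=3.5,interpolation=2))"
```

```text
(no output)
```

View pics/s5b.png

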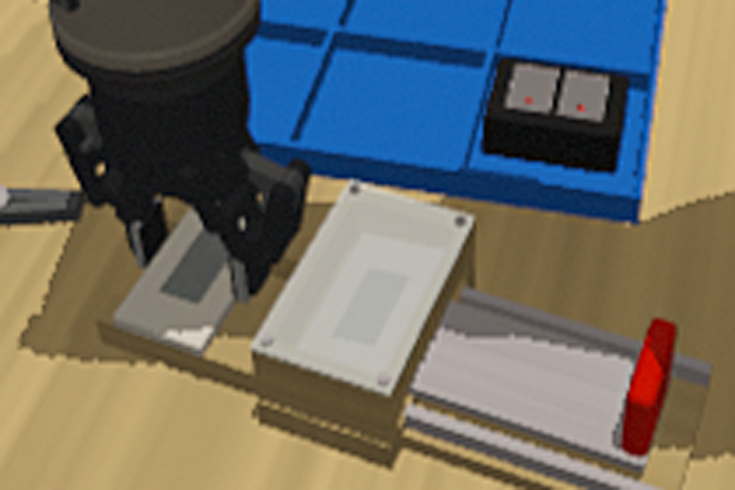

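The plate is gripped near its middle, with the opening at 52.6 mm. I'll lift it and refine the tray pose meanwhile.

Emit:
step_arm:
  increments: [0, 0, -1, 0, 40, 0, 0, -3, 0, 40, 0, 0, -6, 0, 40, 0, 0, -9, 0, 40, 0, 0, -9, 0, 40]

```text
time_s: 6.02
position: [627.4, 283.8, 113.2]
orientation: [0.755, 0.656, 0.004, 0.001]
contact_force: [1.6, 0.6, -0.3]
opening: 52.6
finger_force: 42.2
```

```bash
python3 - <<'E'
from plan import *
T=lambda u,v,z:ray("top",125+u/2.8,140+v/2.8,z)[:2]
FL,FR,NL,NR=T(203,27,24),T(386,21,24),T(201,306,5),T(392,300,5)
print([p.round(1) for p in(FL,FR,NL,NR)],(FL+FR+NL+NR)/4)
ang=lambda a,b:np.degrees(np.arctan2(*(a-b)[::-1]))
print(ang(FL,NL),ang(FR,NR),ang(FL,FR)-90,ang(NL,NR)-90)
# side view, blue mask rect check (tray rim corners in s4b crop)
S=lambda u,v,z:ray("side",100+u/2.8,200+v/2.8,z)[:2]
q=[S(268,70,24),S(620,112,24),S(597,300,24),S(177,238,24)]  # FR? corners of rim
print(np.round(q,1).tolist(),np.mean(q,0)); print(ang(q[0],q[1]),ang(q[3],q[2]),ang(q[3],q[0])-90,ang(q[2],q[1])-90)
print(env.get_state())
E
```

```text
[array([714.8, 181.2]), array([724.6, -27.7]), array([397.9, 173.4]), array([406.2, -38.6])] [560.86335248  72.08286437]
1.4034999161796984 1.9574417651645668 2.6925530672743605 2.227157815406599
[[728.7, -21.0], [404.7, -37.5], [395.6, 180.5], [717.2, 193.9]] [561.54317823  78.9532633 ]
2.9192827623233133 2.3778811228576155 3.0558251092703728 2.3981149497466134
{'time_s': 6.0167, 'joints': array([-0.87893458,  0.61125501,  0.51637924,  1.69776651, -0.36444428,
        0.92135548, -0.36011863]), 'qd': array([ 0.01415824,  0.04778813, -0.03225181,  0.04222067, -0.03178806,
       -0.07628796,  0.02218927]), 'joint_torque': array([ -3.43414575, -96.84669971,  15.22771597, -35.71430683,
         0.60371904,   2.2368852 ,  -0.55051999]), 'position': array([627.44318097, 283.75631823, 113.16219805]), 'orientation': array([0.75509782, 0.65560043, 0.00383923, 0.00078353]), 'contact_force': array([ 1.56956067,  0.6093896 , -0.34388605]), 'ft_torque': array([ 0.01261371, -0.06178682,  0.0028234 ]), 'finger_force': 42.20916152000427, 'opening': 52.64421396212554}
```

```bash
python3 plan.py "[668,134.6,70,2.5]"
```

```text
at [627.4 283.8 113.2] head -8.1 t 6.0 open 52.6
-> (668.0, 134.6, 70.0, np.float64(2.5)) shift [-14.2    6.11   4.32] turn -10.6 rows 4
```

Emit:
step_arm:
  increments: [-2, 0.9, 0, -1.6, 40, -5, 2.1, 1, -4, 40, -8.5, 3.6, 2, -7, 40, -12, 5.1, 3, -9, 40, -14.2, 6.1, 4, -10.6, 40]

```text
time_s: 6.43
position: [666.0, 129.4, 67.2]
orientation: [0.691, 0.723, 0.0, 0.001]
contact_force: [0.5, -0.3, -0.4]
opening: 52.8
finger_force: 42.2
```

Emit:
step_arm:
  increments: [0, 0, 0, 0, 40, 0, 0, 0, 0, 40]

```text
time_s: 6.6
position: [665.4, 131.7, 66.7]
orientation: [0.692, 0.722, -0.0, 0.0]
contact_force: [-1.6, 0.2, -0.8]
opening: 52.4
finger_force: 42.2
```

```bash
python3 -c "
from h import *
im=snap('side','s6');print(env.get_state()['position'])
cv2.imwrite('pics/s6b.png',cv2.resize(cv2.cvtColor(im,cv2.COLOR_RGB2BGR)[180:330,120:330],None,fx=3.7,fy=3.7,interpolation=2))"; python3 plan.py "[668,134.6,10,2.5]"
```

```text
[665.28768591 133.74917297  66.9285235 ]
at [665.3 133.7  66.9] head 2.5 t 6.7 open 52.9
-> (668.0, 134.6, 10.0, np.float64(2.5)) shift [0.07 0.27 5.69] turn -0.0 rows 2
```

View pics/s6b.png

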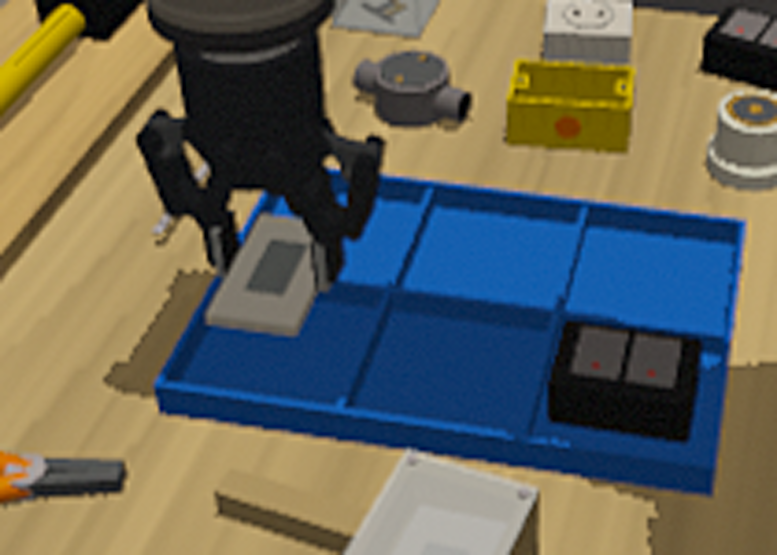

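```bash
python3 - <<'E'
from plan import *
S=lambda u,v,z:ray("side",120+u/3.7,180+v/3.7,z)[:2]
q=np.array([S(208,319,78),S(298,330,78),S(258,214,78)]);print(q.round(1)); m=(q[0]+q[1])/2
print("near mid",m,"center est",m-46*np.array([-.0436,.999]), np.linalg.norm(q[0]-q[2]),np.linalg.norm(q[0]-q[1]))
print([S(u,v,24).round(1) for u,v in((160,383),(350,405),(395,296),(432,192),(335,172))])
E
```

```text
[[684.1 185.1]
 [632.4 181.7]
 [692.7  92. ]]
near mid [658.24999981 183.36759831] center est [660.25559981 137.41359831] 93.43421373571064 51.88632999803855
[array([719.1, 189.8]), array([606.3, 180.7]), array([609.8,  87. ]), array([617.7, -18.7]), array([689.6, -24.2])]
```

The plate is held level. Its near edge runs (208,319)-(298,330), about 4 mm off the TCP lengthwise, which still centres it in the far-left compartment. I'll lower it.

Emit:
step_arm:
  increments: [0, 0.2, 2, 0, 40, 0, 0.2, 3.7, 0, 40, 0, 0.2, 5, 0, 40, 0, 0.2, 5.6, 0, 40, 0, 0.2, 5.9, 0, 40]

```text
time_s: 7.07
position: [666.5, 135.0, 6.6]
orientation: [0.691, 0.723, -0.0, -0.0]
contact_force: [0.8, -0.4, -1.7]
opening: 52.8
finger_force: 42.2
```

Emit:
step_arm:
  increments: [0, 0, 0.2, 0, 40, 0, 0, 0.3, 0, 40, 0, 0, 0.3, 0, 40]

```text
time_s: 7.32
position: [667.3, 134.1, 4.8]
orientation: [0.691, 0.723, 0.0, 0.0]
contact_force: [-0.0, 0.4, -0.7]
opening: 52.7
finger_force: 42.2
```

Emit:
step_arm:
  increments: [0, 0, 0.2, 0, 40, 0, 0, 0.2, 0, 72, 0, 0, 0.1, 0, 72, 0, 0, 0, 0, 72, 0, 0, -0.1, 0, 72]

```text
time_s: 7.73
position: [667.2, 133.9, 5.6]
orientation: [0.691, 0.723, 0.0, 0.0]
contact_force: [-0.5, 0.4, 0.3]
opening: 61.3
finger_force: 0.0
```

Emit:
step_arm:
  increments: [0, 0, -1, 0, 72, 0, 0, -3, 0, 72, 0, 0, -6, 0, 72, 0, 0, -9, 0, 100, 0, 0, -12, 0, 100]

```text
time_s: 8.15
position: [666.9, 133.7, 127.4]
orientation: [0.691, 0.723, -0.0, 0.0]
contact_force: [0.1, -0.0, -0.1]
opening: 83.2
finger_force: 0.0
```

```bash
cat > m3.py <<'E'
from seg import *
import sys
im=snap("top","t_"+sys.argv[1]); np.save("top1.npy",im)
hsv=lambda c:cv2.cvtColor(c.astype(np.uint8),cv2.COLOR_RGB2HSV).astype(int)
def yel(c): h=hsv(c); return (h[...,0]>24)&(h[...,0]<34)&(h[...,1]>200)
def notwood(c): return hsv(c)[...,1]<85
def dark(c): return c.max(2)<75
W={"box":((280,180,320,228),yel,35),"socket":((316,178,352,222),notwood,30),"switch":((320,225,357,268),dark,30),"con":((285,146,318,186),notwood,30),"lamp":((278,226,316,264),notwood,25)}
for n,(w,f,z) in W.items():
    if n not in sys.argv[2:]: continue
    try: r,cs,_=rect(im,w,f,z); print(n,np.round(r[0],1),np.round(r[1],1),round(r[2],1))
    except Exception as e: print(n,e)
E
python3 m3.py a box socket switch con lamp; python3 plan.py "[]"; python3 -c "
from h import *
im=snap('side','s7');
cv2.imwrite('pics/s7b.png',cv2.resize(cv2.cvtColor(im,cv2.COLOR_RGB2BGR)[160:340,120:340],None,fx=3.3,fy=3.3,interpolation=2))"
```

```text
box [ 547.1 -148.7] [91.2 53.4] 6.7
socket [ 557.2 -257. ] [74.7 58.2] 9.5
switch [ 416.7 -263.5] [55.3 85. ] 75.3
con [ 668.  -146.9] [89.2 51.1] 0.2
lamp [ 408.9 -134.7] [61.7 61.8] 0.4
at [669.7 134.  133.6] head 2.5 t 8.2 open 85.1
```

View pics/s7b.png

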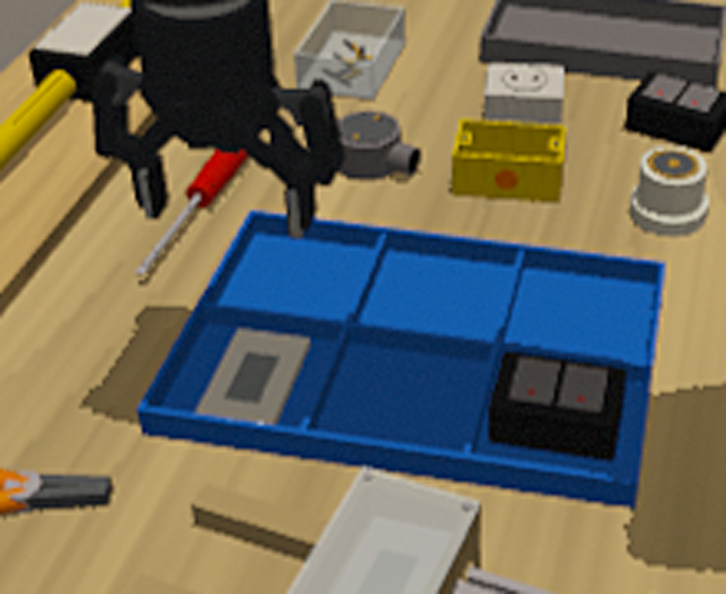

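The plate lies flat in the far-left compartment at (255,378), inside its walls. Next is the conduit box.

```bash
python3 plan.py "[668,40,133,28,667,-60,133,53,667,-147,100,75,667,-147,18,75]"
```

```text
at [669.7 134.1 131.3] head 2.5 t 8.2 open 85.0
-> (668, 40, 133, np.float64(28.0)) shift [-9.39 -0.58 -0.17] turn -25.5 rows 4
-> (667, -60, 133, np.float64(53.0)) shift [-8.78 -4.78  0.  ] turn -25.0 rows 4
-> (667, -147, 100, np.float64(75.0)) shift [-5.24 -6.95  3.3 ] turn -22.0 rows 4
-> (667, -147, 18, np.float64(75.0)) shift [0.  0.  8.2] turn 0.0 rows 2
```

Emit:
step_arm:
  increments: [-9.4, -0.6, 0, -25.5, 100, -9.4, -0.6, 0, -25.5, 100, -9.4, -0.6, 0, -25.5, 100, -9.4, -0.6, 0, -25.5, 100]

```text
time_s: 8.58
position: [665.1, 34.3, 126.3]
orientation: [0.514, 0.858, -0.001, 0.001]
contact_force: [0.1, 0.5, -0.5]
opening: 85.5
finger_force: 0.0
```

Emit:
step_arm:
  increments: [-8.8, -4.8, 0, -25, 100, -8.8, -4.8, 0, -25, 100, -8.8, -4.8, 0, -25, 100, -8.8, -4.8, 0, -25, 100]

```text
time_s: 8.92
position: [663.6, -67.2, 126.2]
orientation: [0.317, 0.949, -0.001, 0.001]
contact_force: [-0.2, -0.1, -0.1]
opening: 85.3
finger_force: 0.0
```

Emit:
step_arm:
  increments: [-5.2, -7, 3.3, -22, 100, -5.2, -7, 3.3, -22, 100, -5.2, -7, 3.3, -22, 100, -5.2, -7, 3.3, -22, 100, -5.2, -7, 3.3, -22, 100]

```text
time_s: 9.33
position: [663.4, -148.7, 92.4]
orientation: [0.132, 0.991, 0.0, -0.0]
contact_force: [-1.3, 0.6, 1.0]
opening: 85.4
finger_force: 0.0
```

```bash
python3 plan.py "[667,-147,18,75]"; python3 -c "
from h import *
im=snap('side','s8')
cv2.imwrite('pics/s8b.png',cv2.resize(cv2.cvtColor(im,cv2.COLOR_RGB2BGR)[130:260,180:380],None,fx=4,fy=4,interpolation=2))"
```

```text
at [ 663.4 -148.7   92.4] head 74.9 t 9.3 open 85.4
-> (667, -147, 18, np.float64(75.0)) shift [-0.3   0.26  7.44] turn -0.1 rows 2
```

View pics/s8b.png

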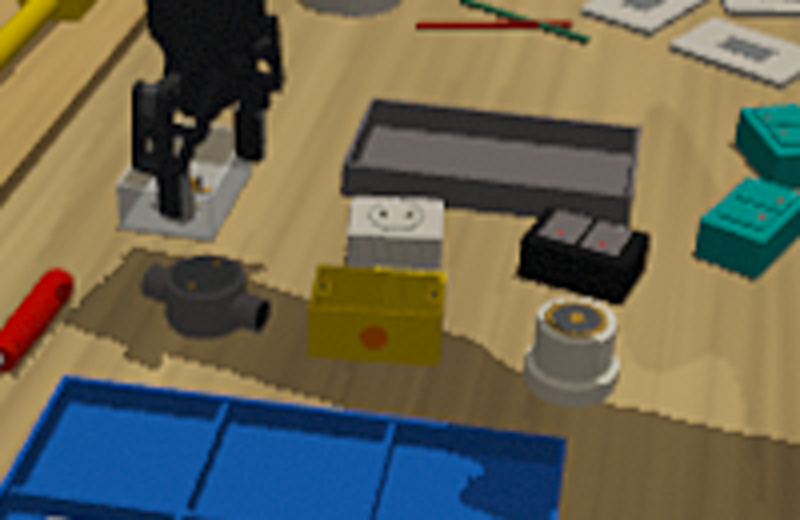

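```bash
python3 - <<'E'
from plan import *
S=lambda u,v,z:ray("side",180+u/4,130+v/4,z)[:2].round(1)
print(S(146,279,16.5),S(262,315,16.5),S(208,270,36),S(205,300,18), "tcp seen", proj("side",[663,-149,105]))
E
```

```text
[ 719.9 -155.9] [ 627.2 -132.6] [ 670.8 -149.8] [ 670.3 -138.6] tcp seen (np.float64(233.57243314844288), np.float64(176.6469300295191))
```

Emit:
step_arm:
  increments: [-0.6, 0.3, 2.5, -0.5, 100, -0.6, 0.3, 5, -0.5, 100, -0.6, 0.3, 6.7, -0.5, 100, -0.6, 0.3, 7.4, -0.5, 100, -0.6, 0.3, 7.4, -0.5, 100]

```text
time_s: 9.8
position: [669.7, -144.6, 17.2]
orientation: [0.126, 0.992, 0.0, -0.001]
contact_force: [-0.7, 0.3, 0.2]
opening: 85.5
finger_force: 0.0
```

Emit:
step_arm:
  increments: [0, 0, 0, 0, 50, 0, 0, 0, 0, 50, 0, 0, 0, 0, 50, 0, 0, 0, 0, 50, 0, 0, 0, 0, 50]
  newtons: 60

```text
time_s: 10.22
position: [671.4, -146.2, 20.4]
orientation: [0.126, 0.992, 0.0, 0.001]
contact_force: [-1.7, 0.2, 9.4]
opening: 55.6
finger_force: 62.1
```

```bash
python3 plan.py "[670,-147,120,75.5,668,-20,100,92.5,672.7,26.8,80,92.5,672.7,26.8,23,92.5]"
```

```text
at [ 671.4 -146.2   20.4] head 75.5 t 10.2 open 55.6
-> (670.0, -147.0, 120.0, np.float64(75.5)) shift [ 0.11 -0.11 -9.96] turn 0.0 rows 3
-> (668.0, -20.0, 100.0, np.float64(92.5)) shift [ 3.37 12.25  2.  ] turn -17.0 rows 4
-> (672.7, 26.8, 80.0, np.float64(92.5)) shift [-0.67  4.66  2.  ] turn 0.0 rows 2
-> (672.7, 26.8, 23.0, np.float64(92.5)) shift [0.  0.  5.7] turn 0.0 rows 2
```

Emit:
step_arm:
  increments: [0, 0, -1.5, 0, 50, 0, 0, -4, 0, 50, 0, 0, -7, 0, 50, 0, 0, -10, 0, 50, 0, 0, -10, 0, 50]

```text
time_s: 10.63
position: [673.5, -147.2, 126.4]
orientation: [0.126, 0.992, 0.0, 0.005]
contact_force: [1.1, -0.8, 0.6]
opening: 55.3
finger_force: 63.8
```

Emit:
step_arm:
  increments: [0.6, 2.5, 0, -3.4, 50, 1.4, 5, 0.5, -7, 50, 2.1, 7.7, 1, -10.5, 50, 2.8, 10, 1.5, -14, 50, 3.4, 12.3, 2, -17, 50]

```text
time_s: 11.05
position: [668.2, -17.0, 99.2]
orientation: [-0.024, 1.0, 0.0, 0.001]
contact_force: [0.4, -1.0, -0.5]
opening: 55.7
finger_force: 63.7
```

```bash
python3 plan.py "[672.7,26.8,80,92.5]"
```

```text
at [668.2 -17.   99.2] head 92.8 t 11.1 open 55.7
-> (672.7, 26.8, 80.0, np.float64(92.5)) shift [-0.66  4.36  1.92] turn 0.3 rows 2
```

Emit:
step_arm:
  increments: [-0.3, 2, 1, 0, 50, -0.6, 4, 2, 0, 50, -0.7, 4.4, 3, 0.3, 50, -0.7, 4.4, 4.5, 0.3, 50, -0.7, 4.4, 4.5, 0.3, 50]

```text
time_s: 11.47
position: [671.8, 26.3, 50.9]
orientation: [-0.02, 1.0, -0.0, -0.002]
contact_force: [-0.6, -0.3, -0.7]
opening: 55.8
finger_force: 63.7
```

```bash
python3 plan.py "[672.7,26.8,24,92.5]"; python3 -c "
from h import *
im=snap('side','s9')
cv2.imwrite('pics/s9b.png',cv2.resize(cv2.cvtColor(im,cv2.COLOR_RGB2BGR)[180:300,150:320],None,fx=4.7,fy=4.7,interpolation=2))"
```

```text
at [671.8  26.3  50.9] head 92.3 t 11.5 open 55.8
-> (672.7, 26.8, 24.0, np.float64(92.5)) shift [-0.1   0.05  2.69] turn -0.2 rows 1
```

View pics/s9b.png

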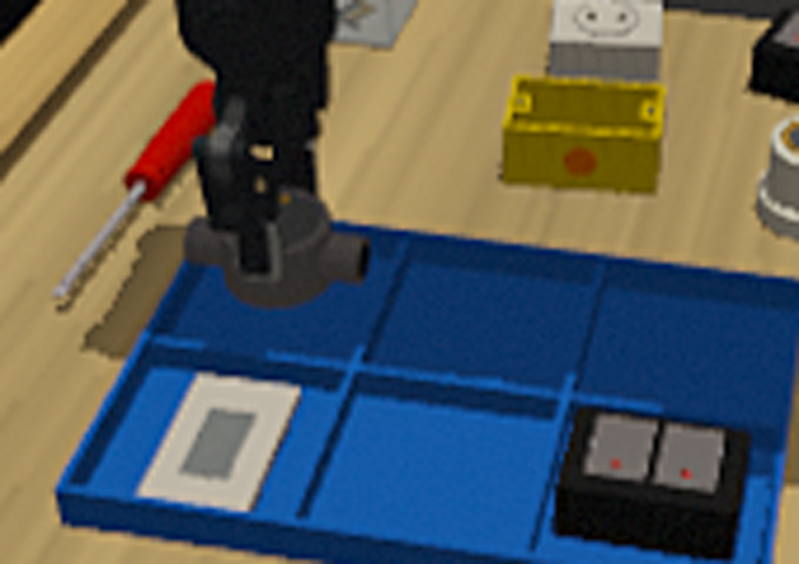

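```bash
python3 - <<'E'
from plan import *
S=lambda u,v,z:ray("side",150+u/4.7,180+v/4.7,z)[:2].round(1)
print("spouts",S(188,242,47),S(366,260,47))
print("B inner rim corners z24",S(208,228,24),S(150,338,24),S(358,355,24),S(408,240,24))
print("switch_a?",S(590,420,40),S(735,430,40)); print("plate",S(195,375,13),S(300,385,13),S(140,495,13),S(248,508,13))
E
```

```text
spouts [719.1  34.4] [625.4  26.7]
B inner rim corners z24 [726.8  -6.3] [721.2  85. ] [615.9  72.6] [618.6 -22. ]
switch_a? [490.3 107.3] [423.1  98.1]
plate [694.6  94.4] [641.4  89. ] [688.1 177. ] [636.7 173.2]
```

The conduit box hangs level with its spout ends at (188,242) and (366,260), centred between the walls of the far-right compartment. I'll lower and release it.

Emit:
step_arm:
  increments: [0.1, 0, 0.8, 0, 50, 0.1, 0, 1.6, 0, 50, 0.1, 0, 2.2, 0, 50, 0.1, 0, 2.5, 0, 50, 0.1, 0, 2.6, 0, 50]

```text
time_s: 11.93
position: [671.8, 25.3, 26.6]
orientation: [-0.019, 1.0, -0.0, -0.0]
contact_force: [-0.4, -0.1, -0.7]
opening: 55.4
finger_force: 63.7
```

Emit:
step_arm:
  increments: [0, 0, 0, 0, 50, 0, 0, 0.1, 0, 50, 0, 0, 0.1, 0, 50]

```text
time_s: 12.18
position: [672.3, 25.6, 26.5]
orientation: [-0.02, 1.0, 0.0, 0.0]
contact_force: [-0.2, 0.0, -0.6]
opening: 55.4
finger_force: 63.7
```

Emit:
step_arm:
  increments: [0, 0, 0.1, 0, 50, 0, 0, 0.2, 0, 50, 0, 0, 0.2, 0, 75, 0, 0, 0.1, 0, 75, 0, 0, 0, 0, 75]

```text
time_s: 12.6
position: [672.1, 25.6, 26.4]
orientation: [-0.02, 1.0, -0.0, 0.0]
contact_force: [0.1, 0.4, -0.1]
opening: 63.9
finger_force: 0.0
```

Emit:
step_arm:
  increments: [0, 0, -1, 0, 75, 0, 0, -3, 0, 75, 0, 0, -6, 0, 85, 0, 0, -9, 0, 100, 0, 0, -9, 0, 100]

```text
time_s: 13.02
position: [675.1, 25.6, 123.2]
orientation: [-0.019, 1.0, 0.0, 0.004]
contact_force: [1.0, -0.3, 0.9]
opening: 85.1
finger_force: 0.0
```

```bash
python3 m3.py b box socket switch lamp; python3 plan.py "[610,-60,120,95,547,-149,90,97,547,-149,22,97]"
```

```text
box [ 547.1 -148.8] [92.5 53.2] 7.2
socket [ 557.4 -257. ] [74.  57.8] 8.7
switch [ 416.5 -263.2] [56.2 85.7] 75.9
lamp [ 408.9 -134.7] [61.7 61.8] 0.3
at [674.2  25.6 120.7] head 92.2 t 13.1 open 85.6
-> (610, -60, 120, np.float64(95.0)) shift [ 6.75 -8.3   0.07] turn -2.8 rows 3
-> (547, -149, 90, np.float64(97.0)) shift [ 7.05 -8.32  3.  ] turn -2.0 rows 3
-> (547, -149, 22, np.float64(97.0)) shift [0.  0.  6.8] turn 0.0 rows 2
```

Emit:
step_arm:
  increments: [6.8, -8.3, 0, -2.8, 100, 6.8, -8.3, 0, -2.8, 100, 6.8, -8.3, 0, -2.8, 100, 6.8, -8.3, 0, -2.8, 100]

```text
time_s: 13.4
position: [604.0, -65.7, 116.4]
orientation: [-0.041, 0.999, -0.001, -0.001]
contact_force: [1.0, 0.2, 0.4]
opening: 85.4
finger_force: 0.0
```

Emit:
step_arm:
  increments: [7, -8.3, 3, -2, 100, 7, -8.3, 3, -2, 100, 7, -8.3, 3, -2, 100, 7, -8.3, 3, -2, 100, 7, -8.3, 3, -2, 100]

```text
time_s: 13.82
position: [543.8, -150.4, 86.1]
orientation: [-0.06, 0.998, -0.0, -0.001]
contact_force: [0.2, 1.1, 0.1]
opening: 85.7
finger_force: 0.0
```

```bash
python3 plan.py "[547.5,-149,22,97.3]"
```

```text
at [ 543.8 -150.4   86.1] head 96.9 t 13.8 open 85.7
-> (547.5, -149.0, 22.0, np.float64(97.3)) shift [-0.39  0.09  6.41] turn -0.4 rows 2
```

Emit:
step_arm:
  increments: [-0.4, 0.1, 2.5, -0.4, 100, -0.4, 0.1, 4.5, -0.4, 100, -0.4, 0.1, 6, -0.4, 100, -0.4, 0.1, 6.4, -0.4, 100, -0.4, 0.1, 6.4, -0.4, 100]

```text
time_s: 14.23
position: [548.8, -146.3, 21.5]
orientation: [-0.066, 0.998, 0.0, -0.001]
contact_force: [-0.7, -0.6, 0.5]
opening: 85.3
finger_force: 0.0
```

Emit:
step_arm:
  increments: [0, 0, 0, 0, 45, 0, 0, 0, 0, 45, 0, 0, 0, 0, 45, 0, 0, 0, 0, 45, 0, 0, 0, 0, 45]
  newtons: 40

```text
time_s: 14.65
position: [549.7, -147.4, 23.6]
orientation: [-0.065, 0.998, -0.0, 0.001]
contact_force: [-1.8, 1.2, 6.7]
opening: 53.0
finger_force: 41.7
```

```bash
python3 plan.py "[547.5,-149,110,97.3,560,-40,110,92.5,564.9,22,80,92.5]"
```

```text
at [ 549.7 -147.4   23.6] head 97.4 t 14.7 open 53.0
-> (547.5, -149.0, 110.0, np.float64(97.3)) shift [ 0.24 -0.13 -8.64] turn 0.1 rows 3
-> (560.0, -40.0, 110.0, np.float64(92.5)) shift [-2.62 10.65 -0.  ] turn 4.8 rows 3
-> (564.9, 22.0, 80.0, np.float64(92.5)) shift [-0.76  6.17  3.  ] turn 0.0 rows 2
```

Emit:
step_arm:
  increments: [0, 0, -1.5, 0, 45, 0, 0, -4, 0, 45, 0, 0, -7, 0, 45, 0, 0, -9, 0, 45, 0, 0, -9, 0, 45]

```text
time_s: 15.07
position: [551.2, -147.9, 117.2]
orientation: [-0.065, 0.998, -0.001, 0.003]
contact_force: [0.8, -0.7, -1.4]
opening: 53.4
finger_force: 43.0
```

Emit:
step_arm:
  increments: [-0.6, 3, 0, 1, 45, -1.4, 6.5, 0, 2, 45, -2.2, 10, 0, 3, 45, -3, 13.5, 0, 4, 45, -3.7, 16.6, 0, 4.9, 45]

```text
time_s: 15.48
position: [564.0, 24.4, 112.7]
orientation: [-0.022, 1.0, 0.0, 0.0]
contact_force: [1.4, 0.0, 0.1]
opening: 52.9
finger_force: 43.0
```

Emit:
step_arm:
  increments: [0, 0, 1, 0, 45, 0, 0, 3, 0, 45, 0, 0, 3, 0, 45]

```text
time_s: 15.73
position: [562.4, 22.4, 79.9]
orientation: [-0.023, 1.0, -0.0, -0.002]
contact_force: [-1.7, -0.3, -0.1]
opening: 53.2
finger_force: 42.9
```

```bash
python3 plan.py "[565.5,22,28,92.5]"; python3 - <<'E'
from seg import *
im=snap("side","s10")
hsv=cv2.cvtColor(im,cv2.COLOR_RGB2HSV).astype(int)
m=((hsv[...,0]>24)&(hsv[...,0]<34)&(hsv[...,1]>200)&(hsv[...,2]>50)).astype(np.uint8); m[:,:190]=0;m[:170]=0
cs=max(cv2.findContours(m,0,1)[0],key=cv2.contourArea).reshape(-1,2); print(cs.min(0),cs.max(0))
z=env.get_state()["position"][2]-23.6
B=[cs[np.argmin(cs[:,0]-cs[:,1])],cs[np.argmax(cs[:,0]+cs[:,1])]]; print(B,[ray("side",*b,z).round(1) for b in B])
E
```

```text
at [562.4  22.4  79.9] head 92.6 t 15.7 open 53.2
-> (565.5, 22.0, 28.0, np.float64(92.5)) shift [-0.31 -0.06  5.19] turn 0.1 rows 2
[232 216] [273 242]
[array([235, 240], dtype=int32), array([270, 238], dtype=int32)] [array([599.4,  51.7,  57.6]), array([521.8,  25.2,  57.6])]
```

Emit:
step_arm:
  increments: [-0.3, 0, 2, 0, 45, -0.3, 0, 3.6, 0, 45, -0.3, 0, 4.6, 0, 45, -0.3, 0, 5, 0, 45, -0.3, 0, 5.2, 0, 45]

```text
time_s: 16.2
position: [566.9, 21.7, 30.3]
orientation: [-0.022, 1.0, -0.0, -0.0]
contact_force: [-0.0, 0.8, -0.2]
opening: 53.0
finger_force: 43.0
```

Emit:
step_arm:
  increments: [0, 0, 0, 0, 45, 0, 0, 0.1, 0, 45, 0, 0, 0.1, 0, 45]

```text
time_s: 16.45
position: [567.4, 22.1, 30.0]
orientation: [-0.022, 1.0, 0.0, 0.0]
contact_force: [-0.2, -0.1, -1.4]
opening: 53.1
finger_force: 43.0
```

Emit:
step_arm:
  increments: [0.2, 0, 0.1, 0, 45, 0.2, 0, 0.2, 0, 45, 0.2, 0, 0.2, 0, 72, 0.2, 0, 0.1, 0, 72, 0.2, 0, 0.1, 0, 72]

```text
time_s: 16.87
position: [565.2, 22.1, 28.6]
orientation: [-0.022, 1.0, 0.0, 0.0]
contact_force: [-0.3, 0.4, 0.8]
opening: 61.3
finger_force: 0.0
```

Emit:
step_arm:
  increments: [0, 0, -1, 0, 75, 0, 0, -3, 0, 75, 0, 0, -6, 0, 85, 0, 0, -9, 0, 100, 0, 0, -9, 0, 100]

```text
time_s: 17.28
position: [567.7, 22.1, 124.3]
orientation: [-0.022, 1.0, 0.0, 0.004]
contact_force: [2.5, -0.8, 0.7]
opening: 85.3
finger_force: 0.0
```

```bash
python3 m3.py c socket switch lamp; python3 plan.py "[560,-120,120,97,557.5,-257,90,99]"
```

```text
socket [ 557.6 -256.8] [73.5 58.3] 8.7
switch [ 416.3 -263.4] [56.6 86.1] 74.8
lamp [ 408.9 -134.7] [61.7 61.8] 0.3
at [566.9  22.2 122. ] head 92.5 t 17.3 open 85.5
-> (560.0, -120.0, 120.0, np.float64(97.0)) shift [  1.32 -14.17   0.2 ] turn -4.5 rows 4
-> (557.5, -257.0, 90.0, np.float64(99.0)) shift [  1.92 -13.57   3.  ] turn -2.0 rows 4
```

Emit:
step_arm:
  increments: [1.3, -14.2, 0.2, -4.5, 100, 1.3, -14.2, 0.2, -4.5, 100, 1.3, -14.2, 0.2, -4.5, 100, 1.3, -14.2, 0.2, -4.5, 100, 1.3, -14.2, 0.2, -4.5, 100]

```text
time_s: 17.75
position: [557.1, -125.9, 116.2]
orientation: [-0.058, 0.998, -0.001, -0.0]
contact_force: [0.0, 0.4, -0.2]
opening: 85.5
finger_force: 0.0
```

Emit:
step_arm:
  increments: [1.9, -13.6, 3, -2, 100, 1.9, -13.6, 3, -2, 100, 1.9, -13.6, 3, -2, 100, 1.9, -13.6, 3, -2, 100, 1.9, -13.6, 3, -2, 100]

```text
time_s: 18.17
position: [554.4, -262.1, 85.1]
orientation: [-0.076, 0.997, -0.001, -0.001]
contact_force: [-0.1, -0.3, 0.1]
opening: 85.3
finger_force: 0.0
```

```bash
python3 plan.py "[558,-256.5,17,99]"
```

```text
at [ 554.4 -262.1   85.1] head 98.7 t 18.2 open 85.3
-> (558.0, -256.5, 17.0, np.float64(99.0)) shift [-0.44  0.5   6.81] turn -0.3 rows 2
```

Emit:
step_arm:
  increments: [-0.4, 0.3, 2.5, -0.3, 100, -0.4, 0.3, 4.5, -0.3, 100, -0.4, 0.3, 6, -0.3, 100, -0.4, 0.3, 6.7, -0.3, 100, -0.4, 0.3, 6.7, -0.3, 100]

```text
time_s: 18.58
position: [558.8, -252.9, 17.8]
orientation: [-0.082, 0.997, 0.001, -0.001]
contact_force: [-0.3, 0.8, -0.1]
opening: 85.5
finger_force: 0.0
```

Emit:
step_arm:
  increments: [0, 0, 0, 0, 45, 0, 0, 0, 0, 45, 0, 0, 0, 0, 45, 0, 0, 0, 0, 45, 0, 0, 0, 0, 45]
  newtons: 60

```text
time_s: 19.0
position: [560.4, -254.3, 20.8]
orientation: [-0.082, 0.997, -0.0, 0.001]
contact_force: [-1.7, 1.1, 6.7]
opening: 52.5
finger_force: 62.9
```

```bash
python3 plan.py "[558,-257,110,99,500,-100,110,95,457,17.3,80,92.5]"
```

```text
at [ 560.4 -254.3   20.8] head 99.3 t 19.0 open 52.5
-> (558.0, -257.0, 110.0, np.float64(99.0)) shift [ 0.28 -0.23 -8.92] turn 0.3 rows 3
-> (500.0, -100.0, 110.0, np.float64(95.0)) shift [ 3.27 16.41 -0.  ] turn 4.0 rows 5
-> (457.0, 17.3, 80.0, np.float64(92.5)) shift [ 3.26 12.06  3.  ] turn 2.5 rows 4
```

Emit:
step_arm:
  increments: [0, 0, -1.5, 0, 45, 0, 0, -4, 0, 45, 0, 0, -7, 0, 45, 0, 0, -9.3, 0, 45, 0, 0, -9.3, 0, 45]

```text
time_s: 19.42
position: [562.1, -255.2, 118.0]
orientation: [-0.081, 0.997, -0.001, 0.003]
contact_force: [1.6, 0.4, -0.1]
opening: 52.1
finger_force: 63.5
```

Emit:
step_arm:
  increments: [0.4, 2.5, 0, 0.8, 45, 1.1, 5.8, 0, 1.6, 45, 1.8, 9.4, 0, 2.4, 45, 2.5, 12.9, 0, 3.2, 45, 3.3, 16.4, 0, 4, 45]

```text
time_s: 19.83
position: [499.8, -96.3, 112.7]
orientation: [-0.046, 0.999, -0.0, 0.0]
contact_force: [-0.0, 0.2, 0.1]
opening: 52.3
finger_force: 63.4
```

Emit:
step_arm:
  increments: [0.9, 3.4, 0, 0.6, 45, 1.8, 6.7, 0.6, 1.2, 45, 2.5, 9.2, 1.2, 1.8, 45, 3.1, 11.2, 2, 2.5, 45, 3.2, 11.8, 3, 2.5, 45]

```text
time_s: 20.25
position: [456.8, 19.9, 82.9]
orientation: [-0.026, 1.0, 0.001, 0.001]
contact_force: [0.6, 0.0, -1.4]
opening: 52.2
finger_force: 63.4
```

```bash
python3 plan.py "[457.5,17.3,25,92.5]"
```

```text
at [456.8  19.9  82.9] head 93.0 t 20.2 open 52.2
-> (457.5, 17.3, 25.0, np.float64(92.5)) shift [-0.06 -0.27  5.79] turn 0.5 rows 2
```

Emit:
step_arm:
  increments: [0, -0.2, 2, 0.4, 45, 0, -0.2, 3.8, 0.4, 45, 0, -0.2, 5, 0.4, 45, 0, -0.2, 5.5, 0.4, 45, 0, -0.2, 5.7, 0.4, 45]

```text
time_s: 20.67
position: [457.4, 14.8, 25.0]
orientation: [-0.021, 1.0, -0.0, -0.0]
contact_force: [0.1, 0.1, -0.2]
opening: 52.4
finger_force: 63.4
```

Emit:
step_arm:
  increments: [0, 0, 0, 0, 45, 0, 0, 0, 0, 45]

```text
time_s: 20.83
position: [458.1, 14.8, 26.0]
orientation: [-0.021, 1.0, 0.0, 0.0]
contact_force: [1.0, -0.1, -0.6]
opening: 52.3
finger_force: 63.4
```

Emit:
step_arm:
  increments: [0, 0.2, 0.1, 0, 45, 0, 0.2, 0.1, 0, 45, 0, 0.2, 0.1, 0, 72, 0, 0.2, 0.1, 0, 72, 0, 0.2, 0.1, 0, 72]

```text
time_s: 21.25
position: [457.7, 16.9, 24.5]
orientation: [-0.021, 1.0, 0.0, 0.0]
contact_force: [0.0, 0.8, 0.7]
opening: 61.5
finger_force: 0.0
```

Emit:
step_arm:
  increments: [0, 0, -1, 0, 75, 0, 0, -3, 0, 75, 0, 0, -6, 0, 85, 0, 0, -9, 0, 100, 0, 0, -10, 0, 100]

```text
time_s: 21.67
position: [459.0, 16.9, 128.5]
orientation: [-0.021, 1.0, 0.0, 0.002]
contact_force: [0.6, 1.0, 1.0]
opening: 85.2
finger_force: 0.0
```

```bash
python3 m3.py d switch lamp; python3 plan.py "[437,-120,125,83,416.5,-263,90,75]"
```

```text
switch [ 416.4 -263.2] [56.2 86.5] 75.9
lamp [ 408.9 -134.7] [61.7 61.9] 0.4
at [459.4  17.  128.7] head 92.4 t 21.7 open 84.9
-> (437.0, -120.0, 125.0, np.float64(83.0)) shift [  2.82 -13.59   0.37] turn 9.4 rows 4
-> (416.5, -263.0, 90.0, np.float64(75.0)) shift [  0.29 -14.44   3.5 ] turn 8.0 rows 4
```

Emit:
step_arm:
  increments: [2.8, -13.6, 0.4, 9.4, 100, 2.8, -13.6, 0.4, 9.4, 100, 2.8, -13.6, 0.4, 9.4, 100, 2.8, -13.6, 0.4, 9.4, 100, 2.8, -13.6, 0.4, 9.4, 100]

```text
time_s: 22.13
position: [434.1, -123.9, 120.3]
orientation: [0.063, 0.998, -0.0, -0.0]
contact_force: [-0.5, 0.1, -0.2]
opening: 85.4
finger_force: 0.0
```

Emit:
step_arm:
  increments: [0.3, -14.4, 3.5, 7.8, 100, 0.3, -14.4, 3.5, 7.8, 100, 0.3, -14.4, 3.5, 7.8, 100, 0.3, -14.4, 3.5, 7.8, 100, 0.3, -14.4, 3.5, 7.8, 100]

```text
time_s: 22.55
position: [413.3, -266.8, 84.4]
orientation: [0.131, 0.991, -0.001, -0.001]
contact_force: [-1.4, 1.1, -0.5]
opening: 85.1
finger_force: 0.0
```

Emit:
step_arm:
  increments: [0, 0, 0, 0, 100, 0, 0, 0, 0, 100]

```text
time_s: 22.72
position: [415.1, -261.9, 85.2]
orientation: [0.128, 0.992, 0.0, -0.0]
contact_force: [0.0, 0.6, -0.2]
opening: 85.6
finger_force: 0.0
```

```bash
python3 plan.py "[417,-263,17,75.4]"
```

```text
at [ 415.1 -261.9   85.2] head 75.3 t 22.7 open 85.6
-> (417.0, -263.0, 17.0, np.float64(75.4)) shift [-0.21 -0.06  6.82] turn -0.1 rows 2
```

Emit:
step_arm:
  increments: [-0.2, 0, 2.5, 0, 100, -0.2, 0, 4.5, 0, 100, -0.2, 0, 6, 0, 100, -0.2, 0, 6.7, 0, 100, -0.2, 0, 6.7, 0, 100]

```text
time_s: 23.13
position: [416.7, -261.8, 17.4]
orientation: [0.128, 0.992, 0.0, -0.001]
contact_force: [-1.3, 0.6, 0.3]
opening: 85.8
finger_force: 0.0
```

Emit:
step_arm:
  increments: [0, 0, 0, 0, 45, 0, 0, 0, 0, 45, 0, 0, 0, 0, 45, 0, 0, 0, 0, 45, 0, 0, 0, 0, 45]

```text
time_s: 23.55
position: [417.6, -263.4, 19.6]
orientation: [0.128, 0.992, -0.0, 0.001]
contact_force: [-2.6, 2.9, 12.4]
opening: 52.4
finger_force: 61.0
```

```bash
python3 plan.py "[417,-263,115,75.4,447.6,-393,115,91.2,447.6,-393,25,91.2]"
```

```text
at [ 417.6 -263.4   19.6] head 75.3 t 23.6 open 52.4
-> (417.0, -263.0, 115.0, np.float64(75.4)) shift [ 0.07  0.02 -9.54] turn -0.1 rows 3
-> (447.6, -393.0, 115.0, np.float64(91.2)) shift [ -6.24 -11.81  -0.  ] turn -15.8 rows 4
-> (447.6, -393.0, 25.0, np.float64(91.2)) shift [0. 0. 9.] turn 0.0 rows 3
```

Emit:
step_arm:
  increments: [0, 0, -1.5, 0, 45, 0, 0, -4, 0, 45, 0, 0, -7, 0, 45, 0, 0, -9.5, 0, 45, 0, 0, -9.5, 0, 45]

```text
time_s: 23.97
position: [419.1, -264.5, 118.2]
orientation: [0.129, 0.992, -0.001, 0.003]
contact_force: [2.2, -1.1, -1.1]
opening: 52.6
finger_force: 64.9
```

Emit:
step_arm:
  increments: [-1.3, -2.5, 0, -3.2, 45, -2.6, -5, 0, -6.4, 45, -4, -7.5, 0, -9.6, 45, -5.3, -10, 0, -12.8, 45, -6.2, -11.7, 0, -15.9, 45]

```text
time_s: 24.38
position: [447.3, -394.7, 113.6]
orientation: [-0.011, 1.0, -0.001, 0.0]
contact_force: [-1.0, 0.3, -1.7]
opening: 52.3
finger_force: 64.8
```

Emit:
step_arm:
  increments: [0, 0, 1, 0, 45, 0, 0, 3, 0, 45, 0, 0, 4.5, 0, 45, 0, 0, 5, 0, 45, 0, 0, 5, 0, 45]

```text
time_s: 24.8
position: [446.4, -391.4, 62.2]
orientation: [-0.01, 1.0, 0.001, -0.001]
contact_force: [0.4, -0.1, -1.1]
opening: 52.2
finger_force: 64.7
```

```bash
python3 plan.py "[447.6,-393,24,91.2]"
```

```text
at [ 446.4 -391.4   62.2] head 91.1 t 24.8 open 52.2
-> (447.6, -393.0, 24.0, np.float64(91.2)) shift [-0.12 -0.16  3.82] turn -0.1 rows 1
```

Emit:
step_arm:
  increments: [-0.1, -0.1, 1.5, 0, 45, -0.1, -0.1, 2.8, 0, 45, -0.1, -0.1, 3.4, 0, 45, -0.1, -0.1, 3.7, 0, 45, -0.1, -0.1, 3.8, 0, 45]

```text
time_s: 25.22
position: [448.0, -393.0, 25.1]
orientation: [-0.01, 1.0, 0.0, -0.0]
contact_force: [0.4, 0.4, -0.9]
opening: 52.5
finger_force: 64.8
```

Emit:
step_arm:
  increments: [0, 0, 0, 0, 45, 0, 0, 0.1, 0, 45, 0, 0, 0.1, 0, 70, 0, 0, 0.1, 0, 70, 0, 0, 0.1, 0, 70]

```text
time_s: 25.63
position: [448.3, -393.3, 24.7]
orientation: [-0.01, 1.0, -0.0, 0.0]
contact_force: [0.7, -1.0, -1.0]
opening: 60.0
finger_force: 0.0
```

Emit:
step_arm:
  increments: [0, 0, -1, 0, 72, 0, 0, -3, 0, 72, 0, 0, -6, 0, 85, 0, 0, -9, 0, 100, 0, 0, -10, 0, 100]

```text
time_s: 26.05
position: [449.3, -394.5, 129.2]
orientation: [-0.01, 1.0, -0.001, 0.002]
contact_force: [0.5, -1.5, -0.0]
opening: 85.6
finger_force: 0.0
```

```bash
python3 m3.py e lamp; python3 plan.py "[430,-260,125,91.2,409.5,-135,105,91.2]"
```

```text
lamp [ 408.9 -134.7] [61.7 61.8] 0.3
at [ 449.7 -394.7  129.5] head 91.1 t 26.1 open 85.4
-> (430.0, -260.0, 125.0, np.float64(91.2)) shift [ 1.71 13.5   0.45] turn -0.1 rows 4
-> (409.5, -135.0, 105.0, np.float64(91.2)) shift [ 1.79 12.54  2.  ] turn 0.0 rows 4
```

Emit:
step_arm:
  increments: [1.7, 13.5, 0.4, 0, 100, 1.7, 13.5, 0.4, 0, 100, 1.7, 13.5, 0.4, 0, 100, 1.7, 13.5, 0.4, 0, 100, 1.7, 13.5, 0.4, 0, 100]

```text
time_s: 26.52
position: [428.1, -255.1, 120.5]
orientation: [-0.012, 1.0, 0.001, -0.0]
contact_force: [0.2, -0.4, 0.4]
opening: 85.4
finger_force: 0.0
```

Emit:
step_arm:
  increments: [1.8, 12.5, 2, 0, 100, 1.8, 12.5, 2, 0, 100, 1.8, 12.5, 2, 0, 100, 1.8, 12.5, 2, 0, 100, 1.8, 12.5, 2, 0, 100]

```text
time_s: 26.93
position: [407.8, -132.3, 100.3]
orientation: [-0.012, 1.0, 0.0, -0.0]
contact_force: [0.3, -0.8, 0.0]
opening: 85.5
finger_force: 0.0
```

Emit:
step_arm:
  increments: [0, 0, 0, 0, 100, 0, 0, 0, 0, 100]

```text
time_s: 27.1
position: [408.4, -135.3, 100.7]
orientation: [-0.009, 1.0, -0.0, 0.0]
contact_force: [0.0, -0.1, -0.1]
opening: 85.2
finger_force: 0.0
```

```bash
python3 plan.py "[409.5,-135,28,91.2]"; python3 -c "
from h import *
im=snap('side','s11')
cv2.imwrite('pics/s11b.png',cv2.resize(cv2.cvtColor(im,cv2.COLOR_RGB2BGR)[130:340,120:400],None,fx=2.8,fy=2.8,interpolation=2))"
```

```text
at [ 408.4 -135.3  100.7] head 91.1 t 27.1 open 85.2
-> (409.5, -135.0, 28.0, np.float64(91.2)) shift [-0.11  0.02  7.27] turn -0.1 rows 2
```

View pics/s11b.png

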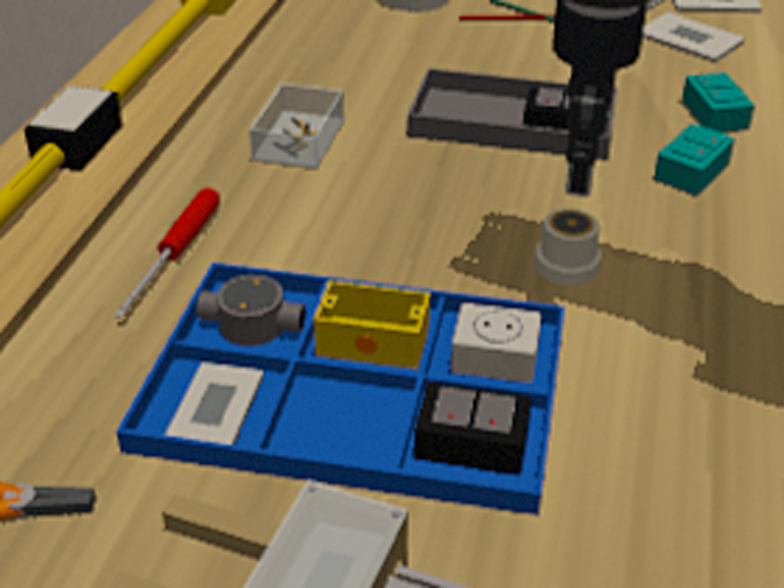

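The tray holds the conduit box (250,307), wall box (372,325), socket (497,340), plate and switch upright. The duplicate switch is in the crate at (548,100), and the gripper is over the lampholder (570,240). I'll grip the lampholder.

Emit:
step_arm:
  increments: [-0.1, 0, 2.5, 0, 100, -0.1, 0, 5, 0, 100, -0.1, 0, 6.5, 0, 100, -0.1, 0, 7.2, 0, 100, -0.1, 0, 7.2, 0, 100]

```text
time_s: 27.57
position: [408.2, -134.7, 27.2]
orientation: [-0.009, 1.0, 0.0, -0.001]
contact_force: [-0.4, -0.1, -0.6]
opening: 85.4
finger_force: 0.0
```

Emit:
step_arm:
  increments: [0, 0, 0, 0, 45, 0, 0, 0, 0, 45, 0, 0, 0, 0, 45, 0, 0, 0, 0, 45, 0, 0, 0, 0, 45]

```text
time_s: 27.98
position: [409.6, -134.3, 29.6]
orientation: [-0.01, 1.0, -0.0, 0.001]
contact_force: [-2.7, -1.7, 13.9]
opening: 52.2
finger_force: 59.9
```

```bash
python3 plan.py "[409.5,-135,150,91.2,480,-5,150,92,560,130,150,92.5,560,130,35,92.5]"
```

```text
at [ 409.6 -134.3   29.6] head 91.1 t 28.0 open 52.2
-> (409.5, -135.0, 150.0, np.float64(91.2)) shift [ 1.000e-02 -7.000e-02 -1.204e+01] turn -0.1 rows 3
-> (480.0, -5.0, 150.0, np.float64(92.0)) shift [-7.32 12.85 -0.  ] turn -0.8 rows 4
-> (560.0, 130.0, 150.0, np.float64(92.5)) shift [-8.47 13.21 -0.  ] turn -0.5 rows 4
-> (560.0, 130.0, 35.0, np.float64(92.5)) shift [ 0.   0.  11.5] turn 0.0 rows 3
```

Emit:
step_arm:
  increments: [0, 0, -1.5, 0, 45, 0, 0, -4.5, 0, 45, 0, 0, -8, 0, 45, 0, 0, -11, 0, 45, 0, 0, -12, 0, 45]

```text
time_s: 28.4
position: [410.6, -134.4, 152.9]
orientation: [-0.01, 1.0, -0.0, 0.003]
contact_force: [2.2, -1.0, -1.5]
opening: 51.9
finger_force: 63.5
```

Emit:
step_arm:
  increments: [-1.2, 2, 0, 0, 45, -2.7, 4.8, 0, 0, 45, -4.2, 7.5, 0, 0, 45, -5.8, 10.2, 0, -0.8, 45, -7.3, 12.8, 0, -0.8, 45]

```text
time_s: 28.82
position: [480.1, -3.0, 149.4]
orientation: [-0.017, 1.0, 0.0, 0.001]
contact_force: [1.1, -1.1, -0.7]
opening: 52.1
finger_force: 63.5
```

Emit:
step_arm:
  increments: [-1.8, 2.8, 0, 0, 45, -3.8, 5.8, 0, 0, 45, -5.8, 9, 0, 0, 45, -7.5, 11.8, 0, -0.5, 45, -8.4, 13.2, 0, -0.5, 45]

```text
time_s: 29.23
position: [560.2, 134.6, 149.2]
orientation: [-0.023, 1.0, 0.001, 0.001]
contact_force: [0.2, -0.3, -1.2]
opening: 51.9
finger_force: 63.5
```

Emit:
step_arm:
  increments: [0, 0, 2, 0, 45, 0, 0, 4, 0, 45, 0, 0, 6, 0, 45, 0, 0, 7, 0, 45, 0, 0, 7, 0, 45]

```text
time_s: 29.65
position: [557.7, 129.9, 77.0]
orientation: [-0.021, 1.0, -0.0, -0.001]
contact_force: [-0.4, -0.5, -1.3]
opening: 52.0
finger_force: 63.5
```

```bash
python3 plan.py "[560,130,33.6,92.5]"
```

```text
at [557.7 129.9  77. ] head 92.5 t 29.6 open 52.0
-> (560.0, 130.0, 33.6, np.float64(92.5)) shift [-0.23 -0.    4.34] turn -0.0 rows 2
```

Emit:
step_arm:
  increments: [-0.2, 0, 1.5, 0, 45, -0.2, 0, 3, 0, 45, -0.2, 0, 3.9, 0, 45, -0.2, 0, 4.2, 0, 45, -0.2, 0, 4.3, 0, 45]

```text
time_s: 30.07
position: [560.9, 130.3, 35.6]
orientation: [-0.021, 1.0, -0.0, -0.0]
contact_force: [-0.6, -0.1, -0.7]
opening: 52.2
finger_force: 63.5
```

Emit:
step_arm:
  increments: [0, 0, 0, 0, 45, 0, 0, 0.1, 0, 45, 0, 0, 0.2, 0, 45, 0, 0, 0.2, 0, 45]

```text
time_s: 30.4
position: [561.2, 130.4, 33.7]
orientation: [-0.021, 1.0, 0.0, 0.0]
contact_force: [0.4, 0.0, 0.4]
opening: 51.8
finger_force: 63.9
```

Emit:
step_arm:
  increments: [0, 0, 0.1, 0, 45, 0, 0, 0.1, 0, 72, 0, 0, 0, 0, 72, 0, 0, 0, 0, 72, 0, 0, 0, 0, 72]

```text
time_s: 30.82
position: [560.9, 130.4, 33.4]
orientation: [-0.021, 1.0, 0.0, 0.0]
contact_force: [-0.0, 1.1, -0.4]
opening: 61.3
finger_force: 0.0
```

Emit:
step_arm:
  increments: [0, 0, -1, 0, 75, 0, 0, -3, 0, 75, 0, 0, -6, 0, 85, 0, 0, -10, 0, 100, 0, 0, -14, 0, 100]

```text
time_s: 31.23
position: [560.1, 130.1, 175.1]
orientation: [-0.021, 1.0, -0.0, -0.001]
contact_force: [1.0, 0.1, -0.1]
opening: 85.1
finger_force: 0.0
```

Emit:
step_arm:
  increments: [0, 0, -3, 0, 100, 0, 0, -6, 0, 100, 0, 0, -6, 0, 100]

```text
time_s: 31.48
position: [563.1, 130.9, 240.2]
orientation: [-0.021, 1.0, 0.001, 0.004]
contact_force: [0.9, 0.2, 0.4]
opening: 85.2
finger_force: 0.0
```

```bash
python3 -c "
from h import *
im=snap('side','s12');print(env.get_state()['position'],env.get_state()['time_s'])
cv2.imwrite('pics/s12b.png',cv2.resize(cv2.cvtColor(im,cv2.COLOR_RGB2BGR)[130:420,120:480],None,fx=2.0,fy=2.0,interpolation=2))"
```

```text
[562.16959185 130.72075526 237.21403909] 31.5333
```

View pics/s12b.png

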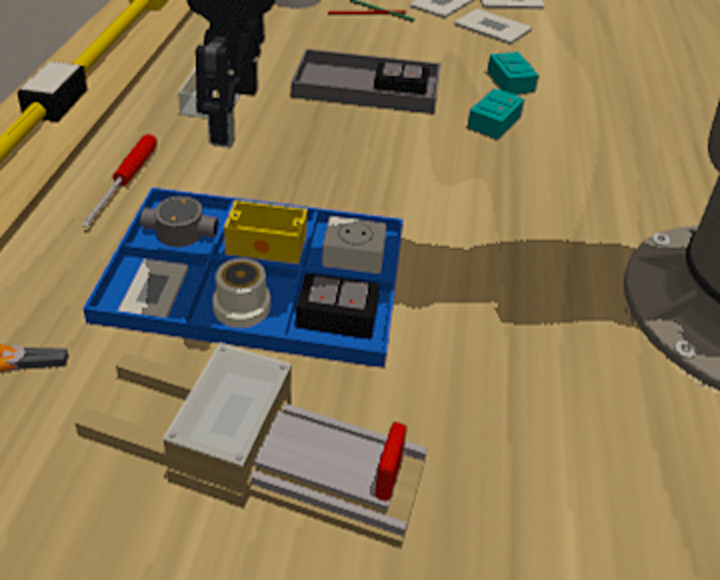

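All six kinds are in the tray, upright in their own compartments, with the lampholder at (241,290). The spare switch is in the crate at (403,75), the slide is at rest, and the tools are undisturbed.

```bash
python3 -c "
from bench import env
print(env.sign_off())"
```

```text
the job is handed in; nothing more can be done
None
```

The job is handed in: the tray holds one of each kind, upright with the plate flat, the duplicate switch is in the stock crate, and the tools and screw box were left alone.

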